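# Find the rattling specimen tin and show it to the camera

### The arm

A 6-joint arm with a two-finger parallel gripper is mounted at the origin on the work surface. World frame = base frame: x ahead of the robot, y to its left, z up, the work surface at z = 0. Lengths are in mm, angles in rad, forces in N, time in s.
With the tool pointing down it reaches from about 250 to 850 mm from the base axis. Payload 12.5 kg.
Tool frame: the origin (TCP) lies where the fingers leave the gripper's body, on its centre line; the fingertips stand 84 mm ahead of it and the grasp point (between the pads) lies 65 mm ahead of it (ctrl.tip_reach is the distance from the TCP to the fingertips, in mm); z points along the fingers, y is the line along which they close (so a half turn about z gives the same grasp; the last joint's range is limited). The gripper opens to 93 mm and grips with 3 to 60 N. Pads are 15 mm wide; open, the fingers measure 128 mm over their backs; the gripper's body (75 mm by 188 mm) begins 65 mm behind the grasp point.
Start: joints at [1.173, 0.351, 1.652, -0, 1.139, -0.085], TCP at [169.217, 523.308, 302.733] pointing down, gripper open.
Joint ranges: [-2.75, 2.75], [-0.79, 2.1], [0.01, 2.65], [-1.57, 4.71], [0.07, 3.14], [-2.87, 2.87]. Speed limits (rad/s): [2.22, 2.22, 2.79, 3.14, 3.14, 3.14].

### API

Orientations are given as a unit quaternion [x, y, z, w].
In Python, from rig import ctrl gives the robot as it stands.
- The arm moves only by the tool send_rows, never from a script. Its argument "motion" is a list of rows, each a list of 3 entries, a list of its own where there are three numbers: the closure, from -1 (fully open) to 1 (shut), then the shift along the tool's x, y, z as a fraction of full scale, then the turn about the tool's z as a fraction of full scale. In form: [[gripper, [dx, dy, dz], yaw], ...]. A call has 1 to 20 rows; each row is the pose to reach, as a shift and turn from the pose commanded when the call began, along the tool's axes at that moment, turning the shorter way round; what a row does not reach only later rows make up. Full scale, the value 1, is 400 mm for a shift and 180 degrees for a turn. A row lasts 1/8 s, in which the tool goes at most 62.5 mm and 10.7 degrees, less where a joint would pass 70% of its speed; a pose out of reach is approached as far as the arm can. A call with a number of a shift or a turn outside -1 to 1 is refused whole. A call with a gripper value outside its range is refused whole. The fingers move at their own pace and stop on an object; "squeeze" is the grip in N (left out, the last holds). Time passes only in rows, so rows that repeat a pose let the fingers close. It gives the time, the measured TCP pose, the force, the opening and the grip force at its end, in the units of the state.
- ctrl.state(): the state, without advancing time (a new reading comes with each control period).
- ctrl.capture(name): name is "side" or "top" or "wrist"; returns the picture (384x512x3 uint8, red, green, blue); there is no depth.
- ctrl.camera_model(name): a dict with "intrinsics" (3x3 intrinsics, pixels), "extrinsics" (4x4, takes a point from camera to world coordinates). Camera axes: x right, y down, z forward; pixel columns grow to the right and rows downward; lengths in mm; the calibration is good to about 2 mm. A picture is of the moment at which its call begins: read the wrist's pose just before it. camera_model takes no time and is no camera call; for the wrist camera it gives the pose at the moment of the call.
- ctrl.close_job(): hands the job in; it is judged then, once.
The state is a dict: "time_s": time; "joint_positions": joint angles; "qvel": joint speeds; "effort": joint torques, N m; "tool_pos": TCP position; "tcp_rot": TCP orientation; "ft_force": force on the tool from outside, world axes, zero at the start; "moment": the same for the moment, N m; "width": finger opening in mm; "finger_force": force on a finger pad.
Only numpy, scipy, OpenCV 4.12 (cv2) and the standard library are available. Lean on these libraries where they do the work, as an engineer would, in place of code of your own. Each camera call takes 0.05 s, during which the arm holds its last target. There are 200 camera calls.

### The job

One of the three sealed specimen tins on the grey board has a fossil nut loose inside. Going from the robot's left to its right, lift each tin well clear of the board and shake it briskly, putting it back upright in its white outline before taking the next; then hold the tin that rattles up in front of the camera, level and still, about 20 cm from the lens and centred on it, with a long side turned to the camera. Finish while still holding it there, with the other two tins standing in outlines on the board and the things around left alone.

Things in the scene. Friction and masses are not known exactly. Their poses are not given: they have to be found in the camera images.
- tin_a: closed rectangular aluminium specimen tin, 140 mm long (its x), 62 mm wide (its y), 58 mm high, all three alike outside, with a dark seam round it 43 mm up and a small blank label on each end; 0.25 to 0.55 kg with its content. Origin: centre of its underside, z up. Stands lengthwise along the board's x.
- tin_b: closed rectangular aluminium specimen tin, 140 mm long (its x), 62 mm wide (its y), 58 mm high, all three alike outside, with a dark seam round it 43 mm up and a small blank label on each end; 0.25 to 0.55 kg with its content. Origin: centre of its underside, z up. Stands lengthwise along the board's x.
- tin_c: closed rectangular aluminium specimen tin, 140 mm long (its x), 62 mm wide (its y), 58 mm high, all three alike outside, with a dark seam round it 43 mm up and a small blank label on each end; 0.25 to 0.55 kg with its content. Origin: centre of its underside, z up. Stands lengthwise along the board's x.
- board: grey board, 230 mm (x) by 440 mm (y), 4 mm thick, fixed, with three white outlines in a row along its y, 135 mm apart, a tin in each. Origin: centre of its underside
- place_left (a point): centre of the left (+y, the robot's left) white outline (163 x 86 mm, lengthwise along the board's x) printed on the board, on its top face, 4 mm above the table; axes as the board's
- place_middle (a point): centre of the middle white outline (163 x 86 mm, lengthwise along the board's x) printed on the board, on its top face, 4 mm above the table; axes as the board's
- place_right (a point): centre of the right (-y, the robot's right) white outline (163 x 86 mm, lengthwise along the board's x) printed on the board, on its top face, 4 mm above the table; axes as the board's
- spot (a point): point in the air where the centre of the tin is to be held: on the lens axis, 200 mm in front of the lens glass and 160 mm above the table. The camera stands from here along +x (lens 64 mm wide; black body 130 mm wide, 213 mm high on a post and foot, fixed); the lens looks along this -x. The tin's length goes along this y
- tin_a_mid (a point): centre of tin_a, 29 mm above its underside; axes as the tin's. In one tin (not told which) a 44 mm, 120 g fossil nut rolls free, with about 90 mm of play along the length, 12 mm across, 8 mm up: in brisk strokes (0.3 m/s or more) it knocks on the walls, and on tipping by 0.1 rad it rolls to the low end and shifts the weight. The other two tins' contents are fixed
- tin_b_mid (a point): centre of tin_b, 29 mm above its underside; axes as the tin's. In one tin (not told which) a 44 mm, 120 g fossil nut rolls free, with about 90 mm of play along the length, 12 mm across, 8 mm up: in brisk strokes (0.3 m/s or more) it knocks on the walls, and on tipping by 0.1 rad it rolls to the low end and shifts the weight. The other two tins' contents are fixed
- tin_c_mid (a point): centre of tin_c, 29 mm above its underside; axes as the tin's. In one tin (not told which) a 44 mm, 120 g fossil nut rolls free, with about 90 mm of play along the length, 12 mm across, 8 mm up: in brisk strokes (0.3 m/s or more) it knocks on the walls, and on tipping by 0.1 rad it rolls to the low end and shifts the weight. The other two tins' contents are fixed
- jar: amber glass jar with black lid, 56 mm across, 75 mm high, a bystander. Origin: centre of its underside
- mouse: white computer mouse, 105 x 60 x 32 mm, a bystander. Origin: centre of its underside, long along its x
- loupe: hand lens lying flat, dark rim 52 mm across with a black handle reaching 98 mm towards its -x, 12 mm high, a bystander. Origin: centre of the lens's underside

How it is judged:
By the outcome, as a careful person would: the job done as asked, in the order asked, and still so for the second after the job is handed in, while the arm keeps its last pose, push and grip.
It also fails if it takes over 72 s, if anything falls off the work surface, if the arm or the gripper's body presses on something with over 40 N, if the wrist force passes 120 N, or if a joint passes its speed limit or range.

## Working session

There is one attempt and no reset: what is moved stays moved. The work goes in short steps, Python scripts to look and compute and a tool call to move; the robot and the scene stay as the last step left them, time stands still between calls to the robot, and variables do not carry over. Pictures are saved under pics/ and viewed, at most 10 in all, crops included, and the job is handed in when it is done.

Besides the shell and the picture viewer there is one more tool, called after ">>>" in YAML: its name, and indented under it one key for each argument. send_rows: Moves the arm, as the interface text tells. Shift numbers are shares of 400 mm and turn numbers shares of 180 degrees, none past 1 either way. Its arguments: {"type":"object","properties":{"motion":{"type":"array","items":{"type":"array"}},"squeeze":{"type":"number"}},"required":["motion"]}

```bash
mkdir -p pics; ls; python3 - <<'E'
from rig import ctrl
import cv2,numpy as np
s=ctrl.state();print(s)
for n in("top","side"):
    im=ctrl.capture(n);cv2.imwrite(f"pics/{n}0.png",im[:,:,::-1])
    m=ctrl.camera_model(n);print(n,np.round(m["intrinsics"],1).tolist(),np.round(m["extrinsics"],3).tolist())
E
```

```text
pics
{'time_s': 0.0, 'joint_positions': array([ 1.17339810e+00,  3.51204520e-01,  1.65245834e+00,  1.86705846e-05,
        1.13909380e+00, -8.46051824e-02]), 'qvel': array([-7.11690402e-05,  1.41139120e-03,  5.29078922e-04, -4.52297382e-04,
        5.14909420e-04,  8.34896660e-04]), 'effort': array([ 9.70942529e-04, -4.97329652e+01, -2.85258865e+01,  6.99533592e-02,
        2.57322524e-02, -7.12805354e-05]), 'tool_pos': array([169.11817701, 523.07871358, 302.20572617]), 'tcp_rot': array([ 1.55763565e-01,  9.87794196e-01, -5.63158267e-04, -1.47141099e-04]), 'ft_force': array([ 0.26747139, -0.47164175,  0.26846029]), 'moment': array([-0.01720428,  0.0701216 ,  0.07566872]), 'finger_force': 0.0, 'width': 92.64051184676967}
top [[415.7, 0.0, 251.2], [0.0, 415.7, 196.5], [0.0, 0.0, 1.0]] [[-0.022, -0.997, 0.075, 441.427], [-0.999, 0.024, 0.026, -41.392], [-0.027, -0.074, -0.997, 1287.679], [0.0, 0.0, 0.0, 1.0]]
side [[427.1, 0.0, 252.7], [0.0, 427.1, 193.0], [0.0, 0.0, 1.0]] [[0.986, -0.122, 0.114, 372.589], [-0.167, -0.767, 0.62, -835.479], [0.012, -0.63, -0.777, 1132.192], [0.0, 0.0, 0.0, 1.0]]
```

View pics/top0.png

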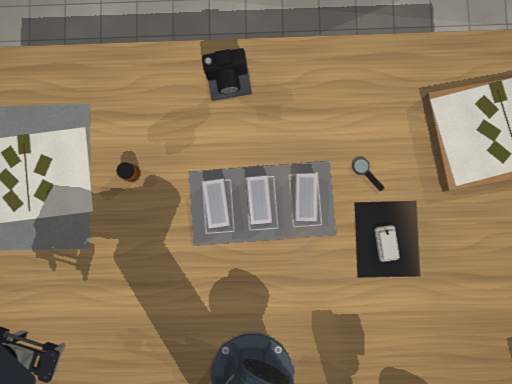

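View pics/side0.png

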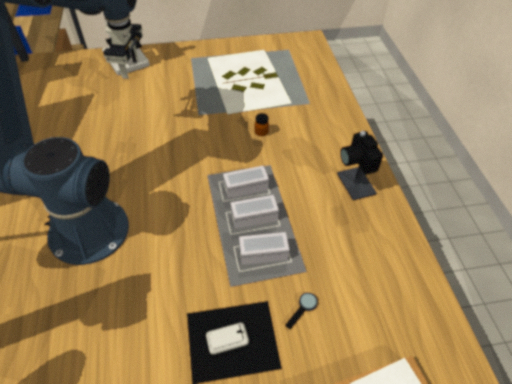

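The top view shows the tins at about (216,203), (261,200) and (307,197), the camera with its lens facing down-image at (229,90), and the jar at (128,172). The side view agrees: lens at (345,156), facing the board.

```bash
cat > h.py <<'E'
import cv2,numpy as np
from rig import ctrl
def ray(n,uv,z,m=None):
    m=m or ctrl.camera_model(n);E=np.array(m["extrinsics"]);K=np.array(m["intrinsics"])
    d=E[:3,:3]@np.linalg.solve(K,[uv[0],uv[1],1.]);o=E[:3,3]
    return o+d*(z-o[2])/d[2]
E
python3 - <<'E'
from h import *
t=cv2.imread("pics/top0.png");s=cv2.imread("pics/side0.png")
hsv=cv2.cvtColor(t,cv2.COLOR_BGR2HSV)
# board: grey low sat
low=((hsv[:,:,1]<60)&(hsv[:,:,2]>60)).astype(np.uint8)
low[:155]=0;low[250:]=0;low[:,:183]=0;low[:,345:]=0
low=cv2.morphologyEx(low,cv2.MORPH_CLOSE,np.ones((5,5)))
c=max(cv2.findContours(low,0,1)[0],key=cv2.contourArea);r=cv2.minAreaRect(c)
bx=np.array([ray("top",p,4)[:2] for p in cv2.boxPoints(r)]);print("board",r,bx.round(1).tolist(),bx.mean(0))
# tins
b=((hsv[:,:,2]>150)&(hsv[:,:,1]<60)).astype(np.uint8);b[:160]=0;b[245:]=0;b[:,:190]=0;b[:,335:]=0
b=cv2.morphologyEx(b,cv2.MORPH_OPEN,np.ones((5,5)))
for c in cv2.findContours(b,0,1)[0]:
    if cv2.contourArea(c)<300:continue
    r=cv2.minAreaRect(c);bb=np.array([ray("top",p,62)[:2] for p in cv2.boxPoints(r)])
    e=bb-np.roll(bb,1,0);L=np.linalg.norm(e,axis=1);k=e[L.argmax()]
    print("tin",r[0],bb.mean(0).round(1),L.round(),np.degrees(np.arctan2(k[1],k[0])).round(1))
a=cv2.resize(t[35:110,185:265],None,fx=5,fy=5,interpolation=2)
d=cv2.resize(s[120:205,320:400],None,fx=5,fy=5,interpolation=2)
f=cv2.resize(t[155:250,180:345],None,fx=2,fy=2)
o=np.zeros((430,800,3),np.uint8);o[:375,:400]=a;o[:425,400:]=d;cv2.imwrite("pics/cam.png",o)
E
```

```text
board ((261.68621826171875, 202.7639923095703), (74.24104309082031, 142.7939910888672), 85.76361083984375) [[621.9, 188.2], [643.4, -255.7], [414.5, -264.2], [391.5, 173.7]] [517.81613826 -39.50622176]
tin (215.16099548339844, 203.12356567382812) [516.1  97.3] [140.  65. 140.  64.] 6.7
tin (258.9262390136719, 199.68853759765625) [523.3 -32.5] [140.  62. 140.  62.] 4.0
tin (307.30938720703125, 197.0505828857422) [ 527.6 -175.2] [ 59. 140.  60. 139.] -5.3
```

View pics/cam.png

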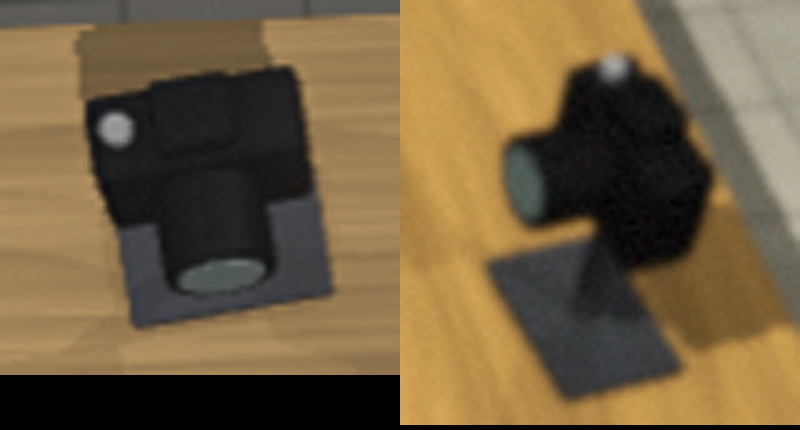

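The crop shows the lens glass from above at crop (226,276), about (230,90) in the top image, and from the side at about (345,156). The foot and body are turned by roughly 9° in the image.

```bash
python3 - <<'E'
from h import *
P={}
for n,(x0,x1,y0,y1) in {"top":(212,245,82,97),"side":(335,356,140,170)}.items():
    im=cv2.imread(f"pics/{n}0.png");big=cv2.resize(im[y0:y1,x0:x1],None,fx=8,fy=8,interpolation=2).astype(int)
    B,G,R=big[...,0],big[...,1],big[...,2]
    m=((G>62)&(G-R>3)&(abs(B-G)<25)).astype(np.uint8)
    c=max(cv2.findContours(m,0,1)[0],key=cv2.contourArea);e=cv2.fitEllipse(c);print(n,e,cv2.contourArea(c))
    P[n]=np.array(e[0])/8+[x0-.44,y0-.44];print(P[n], ray(n,P[n],160))
A=[];b=[]
for n in P:
    m=ctrl.camera_model(n);E=np.array(m["extrinsics"]);K=np.array(m["intrinsics"]);d=E[:3,:3]@np.linalg.solve(K,[*P[n],1.]);d/=np.linalg.norm(d)
    Q=np.eye(3)-np.outer(d,d);A.append(Q);b.append(Q@E[:3,3])
print("tri",np.linalg.solve(sum(A),sum(b)))
f=lambda u,v:(185+u/5,35+v/5)
for a,c,z in[((135,327),(332,293),5),((87,100),(297,68),213)]:
    p,q=ray("top",f(*a),z),ray("top",f(*c),z);d=p-q;print(p,q,np.degrees(np.arctan2(-d[0],d[1])))
# board edges via line fits on outline/contour
t=cv2.imread("pics/top0.png");hsv=cv2.cvtColor(t,cv2.COLOR_BGR2HSV)
print(ray("top",(128,171),75))
E
```

```text
top ((139.29330444335938, 65.84021759033203), (51.52106857299805, 137.73342895507812), 80.57166290283203) 5537.0
[228.97166306  89.7900272 ] [824.31970208  42.84070836 160.        ]
side ((80.18017578125, 132.66221618652344), (46.38798522949219, 114.75345611572266), 166.3103790283203) 4120.0
[344.58252197 156.14277702] [827.82781659  42.73669366 160.        ]
tri [826.09922687  42.64775934 159.85557863]
[844.3826326  108.70303748   5.        ] [862.45754495 -16.18187738   5.        ] 8.235378521461096
[903.46147174 108.20343754 213.        ] [917.22830635  -4.313593   213.        ] 6.975658608573955
[616.51598277 353.3401815   75.        ]
```

```bash
cat >> h.py <<'E'
from scipy.spatial.transform import Rotation as R
def plan(*targets):
    """each (x,y,z TCP world, phi deg = heading of tool x); fractions from current pose"""
    s=ctrl.state();r=R.from_quat(s["tcp_rot"]).as_matrix();phi=np.degrees(np.arctan2(r[1,0],r[0,0]))
    print("t",round(s["time_s"],2),"pos",s["tool_pos"].round(1),"phi",phi.round(2),"w",round(s["width"],1))
    for x,y,z,p in targets:
        print(((r.T@(np.array([x,y,z])-s["tool_pos"]))/400).round(4),round(-((p-phi+180)%360-180)/180,4))
E
python3 -c "
from h import *
plan((342,310,290,175),(516,97,290,183))"
```

```text
t 0.1 pos [169.2 523.1 302.3] phi 162.08 w 93.1
[-0.5751 -0.374   0.031 ] -0.0718
[-1.1529 -0.7467  0.0314] -0.1162
```

>>> send_rows:
  motion:
    - [-1, [-0.13, -0.084, 0], -0.02]
    - [-1, [-0.26, -0.168, 0], -0.04]
    - [-1, [-0.39, -0.25, 0.01], -0.06]
    - [-1, [-0.52, -0.337, 0.015], -0.08]
    - [-1, [-0.65, -0.42, 0.02], -0.1]
    - [-1, [-0.78, -0.505, 0.03], -0.116]
    - [-1, [-0.91, -0.59, 0.03], -0.116]
    - [-1, [-1, -0.648, 0.03], -0.116]
    - [-1, [-1, -0.648, 0.03], -0.116]
  squeeze: 55

```text
time_s: 1.23
tool_pos: [471.2, 151.7, 290.3]
tcp_rot: [-0.024, 1.0, -0.0, -0.0]
ft_force: [-0.9, 0.9, -1.4]
width: 93.2
finger_force: 0.0
```

```bash
python3 -c "
from h import *
plan((480,97,290,183))"
```

```text
t 1.23 pos [471.2 151.7 290.3] phi -177.24 w 93.2
[-0.0154 -0.1376  0.0009] -0.0013
```

>>> send_rows:
  motion:
    - [-1, [-0.01, -0.13, 0], 0]
    - [-1, [-0.015, -0.137, 0], 0]
    - [-1, [-0.015, -0.137, 0], 0]

```text
time_s: 1.6
tool_pos: [478.6, 99.9, 290.7]
tcp_rot: [-0.026, 1.0, 0.0, -0.0]
ft_force: [-0.4, -0.2, 0.6]
width: 92.8
finger_force: 0.0
```

```bash
python3 - <<'E'
from h import *
plan()
m=ctrl.camera_model("wrist");print(np.round(m["extrinsics"],3).tolist(),np.round(m["intrinsics"],1).tolist())
cv2.imwrite("pics/w0.png",ctrl.capture("wrist")[:,:,::-1])
E
```

```text
t 1.6 pos [478.6  99.9 290.7] phi -177.05 w 92.8
[[-0.051, 0.965, 0.256, 407.693], [0.999, 0.049, 0.013, 96.94], [-0.0, 0.256, -0.967, 372.442], [0.0, 0.0, 0.0, 1.0]] [[278.6, 0.0, 255.7], [0.0, 278.6, 194.2], [0.0, 0.0, 1.0]]
```

View pics/w0.png

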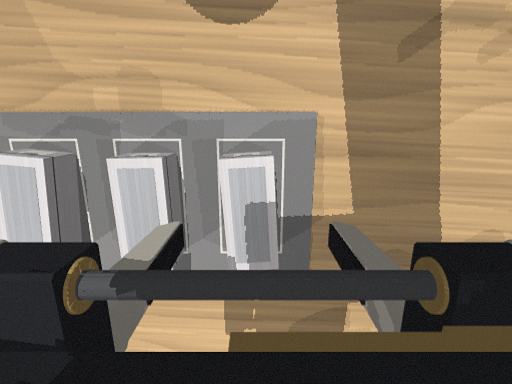

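The wrist view, with the robot side up and its left to the right, shows the left tin at about (248,210). The outline's near corners are at (218,140) and (284,140), with the next outline at (114,140) and (182,140). I'll cast rays for these.

```bash
python3 - <<'E'
from h import *
m=ctrl.camera_model("wrist")
for n,z,ps in [("outlineL",4,[(218,140),(284,140),(280,252),(222,252)]),("outlineM",4,[(114,140),(181,140),(187,251)]),("board",4,[(317,113)]),("tinL",62,[(219,158),(274,154),(277,267),(237,269)]),("tinM",62,[(108,158),(164,155)])]:
    print(n,[ray("wrist",p,z,m)[:2].round(1).tolist() for p in ps])
E
```

```text
outlineL [[434.9, 49.4], [430.4, 135.2], [589.8, 141.8], [594.2, 58.0]]
outlineM [[441.9, -85.7], [437.4, 1.4], [595.2, 7.4]]
board [[394.6, 174.4]]
tinL [[450.3, 58.4], [442.7, 119.3], [581.6, 132.6], [587.0, 83.2]]
tinM [[456.7, -65.1], [450.1, -2.7]]
```

```bash
python3 -c "
from h import *
plan((516,97.4,160,186.9),(516,97.4,98,186.9))"
```

```text
t 1.65 pos [478.5 100.2 290.7] phi -177.0 w 93.2
[-0.0933 -0.0119  0.3267] -0.0217
[-0.0933 -0.0119  0.4817] -0.0217
```

>>> send_rows:
  motion:
    - [-1, [-0.05, -0.006, 0.13], -0.02]
    - [-1, [-0.093, -0.012, 0.26], -0.0217]
    - [-1, [-0.0933, -0.0119, 0.3267], -0.0217]
    - [-1, [-0.0933, -0.0119, 0.3267], -0.0217]
    - [-1, [-0.0933, -0.0119, 0.3267], -0.0217]

```text
time_s: 2.28
tool_pos: [516.7, 97.1, 161.2]
tcp_rot: [-0.06, 0.998, 0.0, 0.001]
ft_force: [1.0, -0.4, 0.0]
width: 93.0
finger_force: 0.0
```

```bash
python3 -c "
from h import *
plan((516,97.4,98,186.9));print(ctrl.state()['qvel'].round(3))"
```

```text
t 2.27 pos [516.7  97.1 161.2] phi -173.08 w 93.0
[0.0018 0.001  0.1581] 0.0001
[-0.007 -0.016 -0.002  0.001 -0.004 -0.001]
```

>>> send_rows:
  motion:
    - [-1, [0.001, 0.001, 0.08], 0]
    - [-1, [0.001, 0.001, 0.13], 0]
    - [-1, [0.001, 0.001, 0.157], 0]
    - [-1, [0.001, 0.001, 0.157], 0]
    - [1, [0.001, 0.001, 0.157], 0]
    - [1, [0.001, 0.001, 0.157], 0]
    - [1, [0.001, 0.001, 0.157], 0]
    - [1, [0.001, 0.001, 0.157], 0]
    - [1, [0.001, 0.001, 0.157], 0]
    - [1, [0.001, 0.001, 0.157], 0]
  squeeze: 55

```text
time_s: 3.52
tool_pos: [516.2, 96.6, 97.6]
tcp_rot: [-0.06, 0.998, -0.0, 0.0]
ft_force: [-1.8, -3.1, 5.9]
width: 61.3
finger_force: 55.0
```

>>> send_rows:
  motion:
    - [1, [0, 0, -0.05], 0]
    - [1, [0, 0, -0.15], 0.01]
    - [1, [0, 0, -0.25], 0.0217]
    - [1, [0, 0, -0.35], 0.0217]
    - [1, [0, 0, -0.35], 0.0217]
    - [1, [0, 0, -0.35], 0.0217]
    - [1, [0, 0, -0.35], 0.0217]

```text
time_s: 4.4
tool_pos: [515.3, 96.7, 235.6]
tcp_rot: [-0.026, 1.0, -0.0, -0.001]
ft_force: [0.3, -0.5, -3.7]
width: 61.7
finger_force: 55.0
```

```bash
cat >> h.py <<'E'
def ft(n=6):
    a=[]
    for i in range(n):
        s=ctrl.state();a.append(np.r_[s["ft_force"],s["moment"]*100,s["effort"][4]*100]);ctrl.capture("top")
    a=np.array(a);plan();print("F, 100*M, 100*eff5: mean",a.mean(0).round(1),"sd",a.std(0).round(1),"ff",s["finger_force"])
E
python3 -c "
from h import *
ft()"
```

```text
t 4.7 pos [515.9  96.7 236.9] phi -177.04 w 61.7
F, 100*M, 100*eff5: mean [-0.2 -0.2 -3.7  1.1 -0.1 -0.9  7.6] sd [0.3 0.5 0.7 4.3 2.4 2.9 0.1] ff 54.98998112976551
```

>>> send_rows:
  motion:
    - [1, [0.1, 0, 0], 0]
    - [1, [0.15, 0, 0], 0]
    - [1, [0.0, 0, 0], 0]
    - [1, [-0.15, 0, 0], 0]
    - [1, [0.0, 0, 0], 0]
    - [1, [0.15, 0, 0], 0]
    - [1, [0.0, 0, 0], 0]
    - [1, [-0.15, 0, 0], 0]
    - [1, [0.0, 0, 0], 0]
    - [1, [0.15, 0, 0], 0]
    - [1, [0.0, 0, 0], 0]
    - [1, [-0.15, 0, 0], 0]
    - [1, [0.0, 0, 0], 0]
    - [1, [0.15, 0, 0], 0]
    - [1, [0.0, 0, 0], 0]
    - [1, [0, 0, 0], 0]
    - [1, [0, 0, 0], 0]
    - [1, [0, 0, 0], 0]

```text
time_s: 6.95
tool_pos: [515.8, 96.7, 237.3]
tcp_rot: [-0.026, 1.0, -0.0, -0.0]
ft_force: [0.2, 1.1, -3.7]
width: 61.5
finger_force: 55.0
```

```bash
python3 -c "
from h import *
ft()"
```

```text
t 7.25 pos [515.9  96.7 237.3] phi -177.04 w 61.6
F, 100*M, 100*eff5: mean [-0.   0.3 -3.5  1.2  0.6 -0.4  7.3] sd [0.4 0.5 0.4 2.8 2.6 2.5 0.3] ff 54.99000772833824
```

>>> send_rows:
  motion:
    - [1, [-0.1, 0, 0], 0]
    - [1, [-0.15, 0, 0], 0]
    - [1, [0.0, 0, 0], 0]
    - [1, [0.15, 0, 0], 0]
    - [1, [0.0, 0, 0], 0]
    - [1, [-0.15, 0, 0], 0]
    - [1, [0.0, 0, 0], 0]
    - [1, [0.0, 0, 0], 0]
    - [1, [0, 0, 0], 0]
    - [1, [0, 0, 0], 0]

```text
time_s: 8.5
tool_pos: [516.5, 96.7, 237.9]
tcp_rot: [-0.026, 1.0, 0.0, 0.001]
ft_force: [0.3, 0.2, -4.2]
width: 61.5
finger_force: 55.0
```

```bash
python3 -c "
from h import *
ft(4)
plan((512.5,96,120,183),(512.5,96,99,183))"
```

```text
t 8.7 pos [516.2  96.7 237.5] phi -177.04 w 61.9
F, 100*M, 100*eff5: mean [ 0.5  0.2 -3.4  4.2  0.3 -1.8  7.3] sd [0.2 0.2 0.6 3.2 2.  4.2 0.4] ff 54.989945366978645
t 8.7 pos [516.2  96.7 237.5] phi -177.04 w 61.9
[ 0.0094 -0.0013  0.2937] -0.0002
[ 0.0094 -0.0013  0.3462] -0.0002
```

>>> send_rows:
  motion:
    - [1, [0.009, -0.001, 0.1], 0]
    - [1, [0.009, -0.001, 0.2], 0]
    - [1, [0.009, -0.001, 0.28], 0]
    - [1, [0.009, -0.001, 0.32], 0]
    - [1, [0.009, -0.001, 0.34], 0]
    - [1, [0.009, -0.001, 0.347], 0]
    - [1, [0.009, -0.001, 0.347], 0]
    - [1, [0.009, -0.001, 0.347], 0]
    - [-1, [0.009, -0.001, 0.347], 0]
    - [-1, [0.009, -0.001, 0.347], 0]
    - [-1, [0.009, -0.001, 0.347], 0]
    - [-1, [0.009, -0.001, 0.347], 0]
    - [-1, [0.009, -0.001, 0.25], 0]
    - [-1, [0.009, -0.001, 0.12], 0]
    - [-1, [0.009, -0.001, 0.12], 0]
    - [-1, [0.009, -0.001, 0.12], 0]

```text
time_s: 10.7
tool_pos: [512.0, 96.1, 188.7]
tcp_rot: [-0.026, 1.0, -0.0, -0.0]
ft_force: [-0.1, -0.7, -0.5]
width: 93.1
finger_force: 0.0
```

```bash
python3 -c "
from h import *
cv2.imwrite('pics/w1.png',ctrl.capture('wrist')[:,:,::-1])
plan((521,-37,180,184.5))
m=ctrl.camera_model('wrist');np.savez('w1.npz',E=m['extrinsics'],K=m['intrinsics'])"
```

```text
t 10.75 pos [511.8  96.1 188.2] phi -177.04 w 92.9
[-0.0057 -0.3334  0.0205] -0.0086
```

View pics/w1.png

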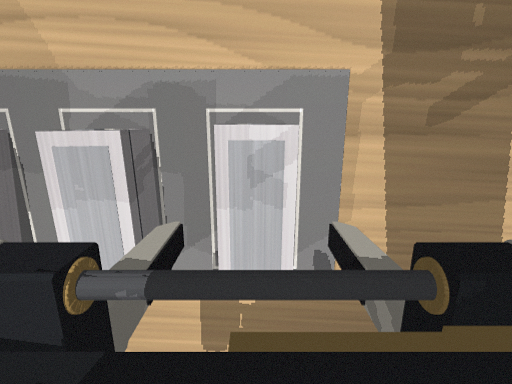

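The left tin stands square inside its outline, near edge at (215–300, 125). The middle tin's near top edge runs from (36,131) to (122,130).

```bash
python3 - <<'E'
from h import *
m={'extrinsics':np.load('w1.npz')['E'],'intrinsics':np.load('w1.npz')['K']}
for p in[(36,132),(123,130)]:print(ray('wrist',p,62,m))
for p in[(61,110),(155,110)]:print(ray('wrist',p,4,m))
t=cv2.imread("pics/top0.png");hsv=cv2.cvtColor(t,cv2.COLOR_BGR2HSV)
for th in(140,165,180):
    b=((hsv[:,:,2]>th)&(hsv[:,:,1]<60)).astype(np.uint8);b[:160]=0;b[245:]=0;b[:,:190]=0;b[:,335:]=0
    b=cv2.morphologyEx(b,cv2.MORPH_OPEN,np.ones((5,5)))
    for c in cv2.findContours(b,0,1)[0]:
        if cv2.contourArea(c)>300:
            r=cv2.minAreaRect(c);print(th,np.round(r[0]+r[1],1),round(r[2],1),ray("top",r[0],62).round(1))
plan((523,-31,180,184))
E
```

```text
[457.18661213 -66.65669721  62.        ]
[452.51616384  -3.12640571  62.        ]
[440.66421298 -85.39455531   4.        ]
[436.27737211   0.54079271   4.        ]
140 [215.1 203.2  47.4  22.4] 82.4 [515.6  97.6  62. ]
140 [258.8 199.6  47.4  21.1] 84.8 [523.2 -32.2  62. ]
140 [307.  196.5  47.   22. ] 90.0 [ 529.  -174.3   62. ]
t 10.75 pos [511.8  96.1 188.2] phi -177.04 w 92.9
[-0.0115 -0.3187  0.0205] -0.0058
```

>>> send_rows:
  motion:
    - [-1, [0, -0.12, 0], 0]
    - [-1, [-0.012, -0.24, 0.02], -0.006]
    - [-1, [-0.012, -0.319, 0.02], -0.006]
    - [-1, [-0.012, -0.319, 0.02], -0.006]
    - [-1, [-0.012, -0.319, 0.02], -0.006]
    - [-1, [-0.012, -0.319, 0.02], -0.006]

```text
time_s: 11.5
tool_pos: [523.6, -30.1, 180.9]
tcp_rot: [-0.036, 0.999, 0.0, -0.0]
ft_force: [-0.4, -0.2, 0.1]
width: 93.1
finger_force: 0.0
```

```bash
python3 -c "
from h import *
plan((523.5,-31,98,184))"
```

```text
t 11.5 pos [523.6 -30.1 180.9] phi -175.9 w 93.1
[ 2.000e-04 -2.200e-03  2.073e-01] 0.0006
```

>>> send_rows:
  motion:
    - [-1, [0, -0.002, 0.1], 0]
    - [-1, [0, -0.002, 0.17], 0]
    - [-1, [0, -0.002, 0.206], 0]
    - [-1, [0, -0.002, 0.206], 0]
    - [1, [0, -0.002, 0.206], 0]
    - [1, [0, -0.002, 0.206], 0]
    - [1, [0, -0.002, 0.206], 0]
    - [1, [0, -0.002, 0.206], 0]
    - [1, [0, -0.002, 0.206], 0]
    - [1, [0, -0.002, 0.206], 0]
    - [1, [0, 0, 0.15], 0]
    - [1, [0, 0, 0.05], 0]
    - [1, [0, 0, -0.05], 0.006]
    - [1, [0, 0, -0.14], 0.006]
    - [1, [0, 0, -0.14], 0.006]
    - [1, [0, 0, -0.14], 0.006]
    - [1, [0, 0, -0.14], 0.006]

```text
time_s: 13.62
tool_pos: [523.1, -31.0, 235.5]
tcp_rot: [-0.026, 1.0, 0.0, -0.001]
ft_force: [-0.5, 0.4, -4.5]
width: 61.9
finger_force: 55.0
```

```bash
python3 -c "
from h import *
ft(4)"
```

```text
t 13.82 pos [523.6 -31.  236.5] phi -177.04 w 61.7
F, 100*M, 100*eff5: mean [-0.3  0.3 -4.1  4.3 -1.5  0.5  7. ] sd [0.2 0.2 0.6 3.9 2.9 2.8 0.2] ff 54.990725219249725
```

>>> send_rows:
  motion:
    - [1, [0.1, 0, 0], 0]
    - [1, [0.15, 0, 0], 0]
    - [1, [0.0, 0, 0], 0]
    - [1, [-0.15, 0, 0], 0]
    - [1, [0.0, 0, 0], 0]
    - [1, [0.15, 0, 0], 0]
    - [1, [0.0, 0, 0], 0]
    - [1, [-0.15, 0, 0], 0]
    - [1, [0.0, 0, 0], 0]
    - [1, [0.15, 0, 0], 0]
    - [1, [0.0, 0, 0], 0]
    - [1, [-0.15, 0, 0], 0]
    - [1, [0.0, 0, 0], 0]
    - [1, [0.15, 0, 0], 0]
    - [1, [0.0, 0, 0], 0]
    - [1, [0, 0, 0], 0]
    - [1, [0, 0, 0], 0]
    - [1, [0, 0, 0], 0]

```text
time_s: 16.08
tool_pos: [523.6, -31.1, 237.2]
tcp_rot: [-0.026, 1.0, 0.0, -0.0]
ft_force: [-0.3, -1.0, -4.2]
width: 61.3
finger_force: 55.0
```

```bash
python3 -c "
from h import *
ft(4)"
```

```text
t 16.27 pos [523.7 -31.1 237.3] phi -177.05 w 62.1
F, 100*M, 100*eff5: mean [ 0.1 -0.3 -4.2  3.1 -2.2  0.4  6.9] sd [0.5 0.6 0.3 2.7 1.9 2.2 0.3] ff 54.990713372826576
```

>>> send_rows:
  motion:
    - [1, [-0.1, 0, 0], 0]
    - [1, [-0.15, 0, 0], 0]
    - [1, [0.0, 0, 0], 0]
    - [1, [0.15, 0, 0], 0]
    - [1, [0.0, 0, 0], 0]
    - [1, [-0.15, 0, 0], 0]
    - [1, [0.0, 0, 0], 0]
    - [1, [0.0, 0, 0], 0]
    - [1, [0, 0, 0], 0]
    - [1, [0, 0, 0], 0]

```text
time_s: 17.52
tool_pos: [524.3, -31.1, 237.9]
tcp_rot: [-0.026, 1.0, -0.0, 0.001]
ft_force: [0.8, -0.9, -4.5]
width: 61.8
finger_force: 55.0
```

```bash
python3 -c "
from h import *
ft(4)
plan((519,-39,99,183))"
```

```text
t 17.73 pos [524.  -31.1 237.5] phi -177.04 w 61.5
F, 100*M, 100*eff5: mean [ 0.5 -0.6 -4.   0.4  0.6 -1.3  6.9] sd [0.4 0.3 0.4 2.8 2.  1.3 0.4] ff 54.99077953398228
t 17.73 pos [524.  -31.1 237.5] phi -177.04 w 61.5
[ 0.0136 -0.0191  0.3463] -0.0002
```

>>> send_rows:
  motion:
    - [1, [0.0136, -0.019, 0.1], 0]
    - [1, [0.0136, -0.019, 0.2], 0]
    - [1, [0.0136, -0.019, 0.28], 0]
    - [1, [0.0136, -0.019, 0.32], 0]
    - [1, [0.0136, -0.019, 0.34], 0]
    - [1, [0.0136, -0.019, 0.347], 0]
    - [1, [0.0136, -0.019, 0.347], 0]
    - [1, [0.0136, -0.019, 0.347], 0]
    - [-1, [0.0136, -0.019, 0.347], 0]
    - [-1, [0.0136, -0.019, 0.347], 0]
    - [-1, [0.0136, -0.019, 0.347], 0]
    - [-1, [0.0136, -0.019, 0.347], 0]
    - [-1, [0.0136, -0.019, 0.25], 0]
    - [-1, [0.0136, -0.019, 0.12], 0]
    - [-1, [0.0136, -0.019, 0.0], 0]
    - [-1, [0.0136, -0.12, -0.1], 0]
    - [-1, [0.0136, -0.23, -0.1], 0]
    - [-1, [0.0136, -0.23, -0.1], 0]
    - [-1, [0.0136, -0.23, -0.1], 0]

```text
time_s: 20.1
tool_pos: [522.8, -122.9, 276.9]
tcp_rot: [-0.026, 1.0, 0.0, -0.0]
ft_force: [1.3, 0.3, -0.5]
width: 93.0
finger_force: 0.0
```

```bash
python3 -c "
from h import *
cv2.imwrite('pics/w2.png',ctrl.capture('wrist')[:,:,::-1])
cv2.imwrite('pics/top2.png',ctrl.capture('top')[:,:,::-1])
plan()
m=ctrl.camera_model('wrist');np.savez('w1.npz',E=m['extrinsics'],K=m['intrinsics'])"
```

```text
t 20.2 pos [ 522.9 -122.4  276.9] phi -176.99 w 92.9
```

View pics/w2.png

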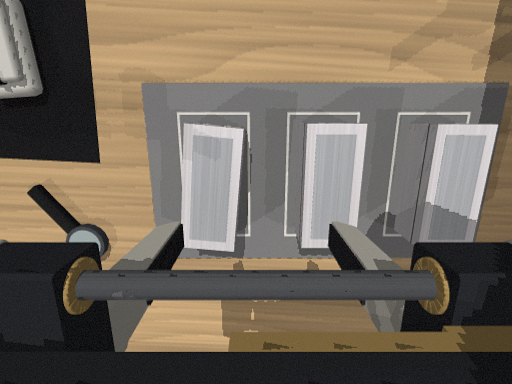

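The left and middle tins stand in their outlines. The right tin's top corners are at about (184,124), (243,129), (235,251) and (182,246), so it is turned slightly the other way.

```bash
python3 - <<'E'
from h import *
m={'extrinsics':np.load('w1.npz')['E'],'intrinsics':np.load('w1.npz')['K']}
q=np.array([ray('wrist',p,62,m)[:2] for p in[(184,124),(243,129),(235,251),(182,246)]]);print(q.round(1).tolist(),q.mean(0))
d=q[2]+q[3]-q[0]-q[1];print(np.degrees(np.arctan2(d[1],d[0])))
q=np.array([ray('wrist',p,62,m)[:2] for p in[(306,124),(367,124),(357,246),(302,247)]]);print("mid",q.mean(0))
q=np.array([ray('wrist',p,4,m)[:2] for p in[(288,113),(359,113)]]);print("midout",q.mean(0)+81.5*np.array([np.cos(.05),np.sin(.05)]))
plan((527.8,-175,180,175.5))
E
```

```text
[[459.5, -199.2], [461.3, -138.1], [600.1, -141.8], [597.0, -203.4]] [ 529.4757184  -170.60976959]
-1.649863865140069
mid [520.02011695 -37.22484626]
midout [520.38735453 -38.95635987]
t 20.2 pos [ 522.9 -122.4  276.9] phi -176.99 w 92.9
[-0.0054 -0.1321  0.2423] 0.0417
```

>>> send_rows:
  motion:
    - [-1, [-0.01, -0.1, 0.1], 0.015]
    - [-1, [-0.0122, -0.129, 0.2], 0.028]
    - [-1, [-0.0122, -0.129, 0.24], 0.028]
    - [-1, [-0.0122, -0.129, 0.24], 0.028]
    - [-1, [-0.0122, -0.129, 0.24], 0.028]

```text
time_s: 20.82
tool_pos: [531.2, -174.0, 182.7]
tcp_rot: [0.017, 1.0, -0.0, 0.001]
ft_force: [0.7, 0.2, -0.2]
width: 93.1
finger_force: 0.0
```

```bash
python3 -c "
from h import *
plan((528.5,-173.5,98,178))"
```

```text
t 20.82 pos [ 531.2 -174.   182.7] phi 178.0 w 93.1
[0.0072 0.0011 0.2117] 0.0
```

>>> send_rows:
  motion:
    - [-1, [0.006, 0.001, 0.1], 0]
    - [-1, [0.006, 0.001, 0.17], 0]
    - [-1, [0.006, 0.001, 0.209], 0]
    - [-1, [0.006, 0.001, 0.209], 0]
    - [1, [0.006, 0.001, 0.209], 0]
    - [1, [0.006, 0.001, 0.209], 0]
    - [1, [0.006, 0.001, 0.209], 0]
    - [1, [0.006, 0.001, 0.209], 0]
    - [1, [0.006, 0.001, 0.209], 0]
    - [1, [0.006, 0.001, 0.209], 0]
    - [1, [0.006, 0, 0.15], 0]
    - [1, [0.006, 0, 0.05], 0]
    - [1, [0.006, 0, -0.05], -0.028]
    - [1, [0.006, 0, -0.14], -0.028]
    - [1, [0.006, 0, -0.14], -0.028]
    - [1, [0.006, 0, -0.14], -0.028]
    - [1, [0.006, 0, -0.14], -0.028]

```text
time_s: 22.95
tool_pos: [527.6, -174.2, 235.4]
tcp_rot: [-0.026, 1.0, 0.001, -0.001]
ft_force: [-0.6, 0.5, -5.3]
width: 62.0
finger_force: 55.0
```

```bash
python3 -c "
from h import *
ft(4)"
```

```text
t 23.15 pos [ 528.1 -174.3  236.5] phi -177.04 w 61.5
F, 100*M, 100*eff5: mean [-0.1 -0.1 -5.1  3.4 -1.7  0.9  7.5] sd [0.5 0.3 0.3 2.9 5.3 2.  0.2] ff 54.99021649360657
```

>>> send_rows:
  motion:
    - [1, [0.1, 0, 0], 0]
    - [1, [0.15, 0, 0], 0]
    - [1, [0.0, 0, 0], 0]
    - [1, [-0.15, 0, 0], 0]
    - [1, [0.0, 0, 0], 0]
    - [1, [0.15, 0, 0], 0]
    - [1, [0.0, 0, 0], 0]
    - [1, [-0.15, 0, 0], 0]
    - [1, [0.0, 0, 0], 0]
    - [1, [0.15, 0, 0], 0]
    - [1, [0.0, 0, 0], 0]
    - [1, [-0.15, 0, 0], 0]
    - [1, [0.0, 0, 0], 0]
    - [1, [0.15, 0, 0], 0]
    - [1, [0.0, 0, 0], 0]
    - [1, [0, 0, 0], 0]
    - [1, [0, 0, 0], 0]
    - [1, [0, 0, 0], 0]

```text
time_s: 25.4
tool_pos: [528.1, -174.5, 237.3]
tcp_rot: [-0.026, 1.0, -0.0, 0.0]
ft_force: [-0.2, -0.4, -5.4]
width: 62.1
finger_force: 55.0
```

```bash
python3 -c "
from h import *
ft(4)"
```

```text
t 25.6 pos [ 528.1 -174.5  237.3] phi -177.05 w 62.1
F, 100*M, 100*eff5: mean [-0.3 -0.2 -4.9  1.7  3.6 -0.2  0.2] sd [0.3 0.2 0.4 1.7 1.8 1.6 1. ] ff 54.996603950858116
```

>>> send_rows:
  motion:
    - [1, [-0.1, 0, 0], 0]
    - [1, [-0.15, 0, 0], 0]
    - [1, [0.0, 0, 0], 0]
    - [1, [0.15, 0, 0], 0]
    - [1, [0.0, 0, 0], 0]
    - [1, [-0.15, 0, 0], 0]
    - [1, [0.0, 0, 0], 0]
    - [1, [0.0, 0, 0], 0]
    - [1, [0, 0, 0], 0]
    - [1, [0, 0, 0], 0]

```text
time_s: 26.85
tool_pos: [528.7, -174.5, 238.0]
tcp_rot: [-0.026, 1.0, -0.0, 0.001]
ft_force: [0.3, 0.7, -4.9]
width: 61.5
finger_force: 55.0
```

```bash
python3 -c "
from h import *
ft(4)
plan((526,-174,99,183))"
```

```text
t 27.05 pos [ 528.5 -174.4  237.5] phi -177.04 w 61.8
F, 100*M, 100*eff5: mean [-0.3 -0.  -5.2  2.7 -4.9 -1.1 10.2] sd [0.5 0.5 0.6 0.7 1.6 3.  1.7] ff 54.99870724976063
t 27.05 pos [ 528.5 -174.4  237.5] phi -177.04 w 61.8
[0.0063 0.0014 0.3463] -0.0002
```

The right tin rattles. The joint-5 torque and the y moment swing by about 0.1 Nm with the stroke direction, and the other two tins showed no change. Next I'll refine the lens heading by fitting lines to the camera's foot edges.

```bash
python3 - <<'E'
from h import *
def edge(n,x0,y0,a,b,z,foot=True):
    im=cv2.imread(f"pics/{n}0.png");k=5
    w,h=(80,75) if n=="top" else (80,85)
    big=cv2.resize(im[y0:y0+h,x0:x0+w],None,fx=k,fy=k,interpolation=2)
    S=cv2.GaussianBlur(big,(0,0),2).astype(float);S=S[...,2]-S[...,0]  # wood: R>>B
    a=np.array(a,float);b=np.array(b,float);d=(b-a)/np.linalg.norm(b-a);nn=np.array([-d[1],d[0]]);P=[]
    for t in np.linspace(.08,.92,60):
        c=a+(b-a)*t;o=np.arange(-14,15);v=[S[int(round(c[1]+nn[1]*i)),int(round(c[0]+nn[0]*i))] for i in o]
        g=np.abs(np.gradient(v));g[g<g.max()*.5]=0;P.append(c+nn*(g@o)/g.sum())
    P=np.array(P);vx,vy,px,py=cv2.fitLine(P.astype(np.float32),cv2.DIST_HUBER,0,.01,.01).ravel()
    f=lambda u:((u[0]+.5)/k-.5+x0,(u[1]+.5)/k-.5+y0)
    p,q=[ray(n,f(np.array([px,py])+s*np.array([vx,vy])*80),z) for s in(-1,1)]
    e=q-p;an=np.degrees(np.arctan2(e[1],e[0]));print(n,z,((p+q)/2).round(1),"heading mod 90:",((an+45)%90-45).round(2))
T=lambda a,b,z:edge("top",185,35,a,b,z);S=lambda a,b,z:edge("side",320,120,a,b,z)
T((137,326),(330,293),5);T((118,230),(134,325),5);T((317,205),(331,290),5)
T((300,75),(311,185),213);T((240,74),(292,68),213)
S((88,266),(170,397),5);S((174,398),(278,370),5);S((240,325),(278,370),5)
E
```

```text
top 5 [852.5  54.6   5. ] heading mod 90: 8.29
top 5 [878.  116.3   5. ] heading mod 90: 8.06
top 5 [894.3 -12.1   5. ] heading mod 90: 8.1
top 213 [885.4  -7.3 213. ] heading mod 90: 7.66
top 213 [918.6  12.5 213. ] heading mod 90: 7.2
side 5 [856.6  38.3   5. ] heading mod 90: 8.7
side 5 [911.7 -12.    5. ] heading mod 90: 8.07
side 5 [950.5  28.6   5. ] heading mod 90: 10.9
```

```bash
python3 -c "
from h import *
plan((626,17,225,97.5))"
```

```text
t 27.05 pos [ 528.5 -174.4  237.5] phi -177.04 w 61.8
[-0.2682  0.4653  0.0313] 0.4748
```

```bash
python3 -c "
from h import *
plan((628,14.8,225,98.1))"
```

```text
t 27.05 pos [ 528.5 -174.4  237.5] phi -177.04 w 61.8
[-0.2729  0.4595  0.0313] 0.4715
```

>>> send_rows:
  motion:
    - [1, [-0.01, 0.02, 0], 0.02]
    - [1, [-0.03, 0.05, 0], 0.06]
    - [1, [-0.06, 0.1, 0], 0.11]
    - [1, [-0.09, 0.15, 0], 0.16]
    - [1, [-0.12, 0.2, 0.01], 0.21]
    - [1, [-0.15, 0.25, 0.01], 0.26]
    - [1, [-0.18, 0.3, 0.02], 0.31]
    - [1, [-0.21, 0.35, 0.02], 0.36]
    - [1, [-0.235, 0.4, 0.03], 0.41]
    - [1, [-0.255, 0.435, 0.031], 0.45]
    - [1, [-0.268, 0.453, 0.031], 0.468]
    - [1, [-0.273, 0.4595, 0.031], 0.4715]
    - [1, [-0.273, 0.4595, 0.031], 0.4715]
    - [1, [-0.273, 0.4595, 0.031], 0.4715]
    - [1, [-0.273, 0.4595, 0.031], 0.4715]

```text
time_s: 28.92
tool_pos: [627.7, 14.5, 224.9]
tcp_rot: [0.655, 0.755, -0.0, 0.0]
ft_force: [-0.6, -0.1, -6.9]
width: 61.7
finger_force: 55.0
```

```bash
python3 - <<'E'
from h import *
s=cv2.cvtColor(ctrl.capture("side"),cv2.COLOR_RGB2BGR);cv2.imwrite("pics/side3.png",s)
t=cv2.cvtColor(ctrl.capture("top"),cv2.COLOR_RGB2BGR)
cv2.imwrite("pics/hold.png",np.hstack([cv2.resize(s[60:270,200:400],(570,598)),cv2.resize(t[40:260,180:340],(230,316))[:316].copy() if 0 else np.vstack([cv2.resize(t[40:260,180:340],(230,316)),np.zeros((282,230,3),np.uint8)])]))
plan((628,14.8,225,98.1))
E
```

```text
t 29.02 pos [627.7  14.6 224.9] phi 98.09 w 61.8
[ 0.0005  0.0008 -0.0003] -0.0001
```

View pics/hold.png

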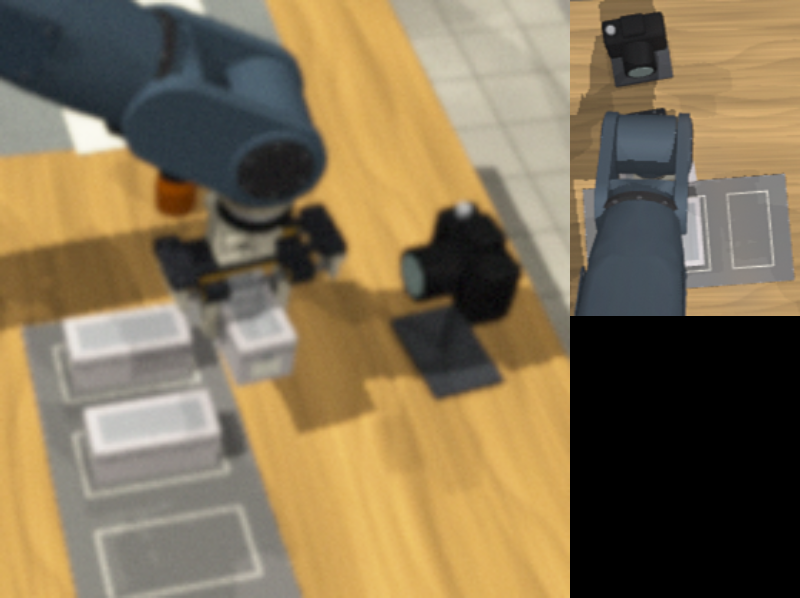

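The side view shows the rattling tin held in front of the lens, end-on to this camera and apparently level. The other two tins stand in their outlines. I'll check how level it is from the wrist camera.

```bash
python3 - <<'E'
from h import *
st=ctrl.state();m=ctrl.camera_model("wrist");im=cv2.cvtColor(ctrl.capture("wrist"),cv2.COLOR_RGB2BGR)
E=np.array(m["extrinsics"]);K=np.array(m["intrinsics"]);r=R.from_quat(st["tcp_rot"]).as_matrix()
for X in(70,-70):
  for Y in(31,-31):
    for Z in(36,94):
        p=np.linalg.inv(E)@np.r_[r@[X,Y,Z]+st["tool_pos"],1];u=K@p[:3];u=u[:2]/u[2];print(X,Y,Z,u.round(1))
        if X>0 or Z<90: cv2.drawMarker(im,tuple(int(round(v)) for v in u),(0,0,255),cv2.MARKER_CROSS,7,1)
cv2.imwrite("pics/w3.png",cv2.resize(im[100:,100:412],None,fx=2,fy=2))
E
```

```text
70 31 36 [331.4 124.1]
70 31 94 [306.4 122.9]
70 -31 36 [180.1 124.2]
70 -31 94 [204.9 122.9]
-70 31 36 [313.4 392. ]
-70 31 94 [297.7 318.1]
-70 -31 36 [198.3 392.1]
-70 -31 94 [213.9 318.2]
```

View pics/w3.png

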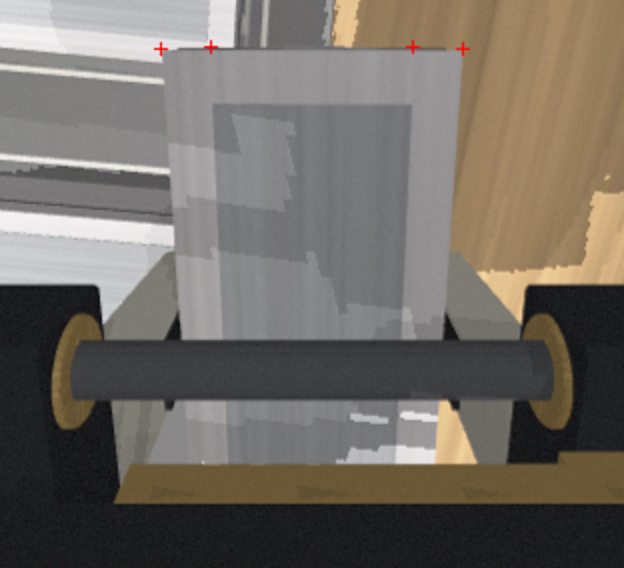

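The wrist view shows the tin's near top edge at crop row 51 against a predicted 48, with its width within about 1%. So the tin is level to about 1° and centred to about 1 mm. I'll hand in now.

```bash
python3 -c "
from rig import ctrl
s=ctrl.state();print(s['tool_pos'],s['finger_force'],abs(s['qvel']).max());print(ctrl.close_job())"
```

```text
[627.71765586  14.61050784 224.89639102] 54.998686239123344 0.0018836367652639878
the job is handed in; nothing more can be done
None
```

I shook all three tins from left to right. The right one rattles, and I handed the job in at about 29 s holding it level about 20 cm from the lens, with the other two tins back in their outlines; I took the rattling tin straight from its shake to the camera without setting it down first.

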